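Run the receiving jar out on its board and hold it

TASK

Stand the amber jar upright in the square seat on the loose white board and let go of it; then slide the board along the riser, without lifting it or letting it tip, until its front end is level with the middle of the pointer that stands beside its path. With the jar out there the board would tip over the riser's edge, so keep hold of it: finish while still holding the board straight and level on the riser, jar in its seat, and leave the other things on the bench alone.

Things in the scene. Friction and masses are not known exactly. Their poses are not given: they have to be found in the camera images.
- riser: Fixed grey sheet-metal riser on the bench, 340 long x 130 wide x 80 mm high, smooth flat top without guides. Origin: centre of its underside. Its x axis runs along its length and points outward, the way the board is to be slid (roughly world +y, yaw between 1.3 and 1.84 rad); z up.
- riser_edge (a point): Middle of the riser's top outer edge, 170 mm along its x from its centre, 80 mm above the bench. Axes as the riser's.
- board: Loose white plastic board lying on the riser, 360 long x 110 wide x 12 mm thick, about 0.45 kg. Origin: centre of its underside. Its x axis points along its length to the front (outward) end; z up. At the start it overhangs the riser's outer edge by 20 to 50 mm; with the jar on it, it tips over that edge at about 140 mm of overhang unless held.
- board_grip (a point): Centre of the board's grip, an upright grey block 25 x 25 mm and 50 mm high, fixed on the board's top on its centre line, 145 mm behind the board's centre. The point is 25 mm above the board's top (and below the block's top). Axes as the board's; the block's faces are square to them. Bare board all round it: 22 mm behind, 42 mm at either side.
- board_seat (a point): Centre of the floor of the jar's seat near the board's front end, 120 mm ahead of the board's centre, level with the board's top: a square of grey lips 7 mm high, 70 x 70 mm inside. Axes as the board's.
- board_front (a point): Middle of the top edge of the board's front end, 180 mm ahead of the board's centre. Axes as the board's. This end is to be brought level with the pointer.
- pointer_tip (a point): The mark: tip, on the middle line, of a black pointer 8 mm thick, 34 mm long, 86 mm above the bench, on a fixed 102 mm post beyond the far side of the board's path (50 mm square foot centred 40 mm behind the tip). Axes as the riser's: x outward; it points along +y at the path, ending about 30 mm from the board's side. 170 to 230 mm outward of the riser's edge; the board's end must match its x.
- jar_center (a point): Centre (47.5 mm above its foot) of the amber glass jar with a black cap, 56 mm diameter, 95 mm high, 0.2 to 0.4 kg, standing on the bench; z up.
- jar: The same jar; origin at the centre of its underside.
- washbottle: Bystander: white plastic bottle, 64 mm diameter, 150 mm high; origin at the centre of its underside.
- beaker: Bystander: open glass beaker, 70 mm diameter, 90 mm high; origin at the centre of its underside.
- spatula: Bystander: lab spatula lying on the bench along its own x axis; origin under its middle.

How it is judged:
On the way, in this order (a step that is already met when the one before it is completed fails the run):
1. the jar stands in the board's seat, let go, before the board is slid out (horizontal distance between jar_center and board_seat below 0.013 m and z of jar_center in the frame of board_seat between 0.042 and 0.053 m and angle between jar_center's own z axis and vertical below 0.12 rad and contact force between the fingers and jar below 0.1 N and x of board_front in the frame of pointer_tip below -0.06 m), for 0.2 s.
2. the board's front end is level with the pointer, the jar in its seat (horizontal distance between jar_center and board_seat below 0.013 m and z of jar_center in the frame of board_seat between 0.042 and 0.053 m and angle between jar_center's own z axis and vertical below 0.12 rad and x of board_front in the frame of pointer_tip between -0.008 and 0.008 m), for 0.3 s.
At the end, for the whole second after the job is handed in: Board: front end within 8 mm of the pointer along the riser, within 35 mm of its centre line, straight to 0.12 rad, level to 0.035 rad, on the riser, at rest, touched by the fingers with over 0.5 N. Jar: untouched, upright to 0.12 rad, within 13 mm of the seat's centre (all of step 2 and y of board_front in the frame of riser_edge between -0.035 and 0.035 m and angle between board's own z axis and vertical below 0.035 rad and angle between the x axis of board and the x axis of riser, either way round below 0.12 rad and contact force between the fingers and board above 0.5 N and contact force between board and riser above 0.5 N and contact force between the fingers and jar below 0.1 N and linear speed of board below 0.02 m/s and linear speed of jar below 0.03 m/s); the arm keeps its last pose, push and grip.
It fails at once if the board tips (over 0.12 rad) (angle between board's own z axis and vertical above 0.12 rad).
It fails at once if the board is lifted (over 12 mm) off the riser or falls from it (height (world z) of board above 0.092 m or height (world z) of board below 0.06 m).
It fails at once if a bystander is moved by more than 30 mm (distance of any of washbottle, beaker, spatula from where it was at the start of the episode above 0.03 m).
It also fails if it takes over 64 s, if anything falls off the work surface, if the arm or the gripper's body presses on something with over 40 N, if the wrist force passes 120 N, or if a joint passes its speed limit or range.

ROBOT

A 6-joint arm with a two-finger parallel gripper is mounted at the origin on the work surface. World frame = base frame: x ahead of the robot, y to its left, z up, the work surface at z = 0. Lengths are in m, angles in rad, forces in N, time in s.
With the tool pointing down it reaches from about 0.375 to 0.975 m from the base axis. Payload 3.8 kg.
Tool frame: the origin (TCP) lies between the finger pads; the fingertips stand 17 mm ahead of it and the grasp point (between the pads) lies 2 mm behind it; y points along the fingers, z is the direction in which the jaws open and shut, and the axes are right-handed (so a half turn about y gives the same grasp; the last joint's range is limited). The gripper opens to 85 mm and grips with 20 to 120 N. Pads are 22 mm wide; open, the fingers measure 114 mm over their backs; the gripper's body (76 mm by 85 mm) begins 54 mm behind the grasp point. The pads swing forward as they close: fully open they stand 13 mm farther back than shut.
Start: joints at [1.22, 0.264, 1.604, -0, 1.274, -0.037], TCP at [0.208, 0.642, 0.248] pointing down, gripper open.
Joint ranges: [-2.63, 2.63], [-0.94, 2.18], [0.31, 2.57], [-1.31, 4.45], [0, 2.66], [-2.55, 2.55]. Speed limits (rad/s): [2.57, 2.57, 3.14, 3.14, 3.14, 3.14].

INTERFACE

Orientations are given as a rotation vector (axis times angle).
In Python, from workcell import bot, eyes, nets gives the robot as it stands. The module is installed in compiled form; this text tells all that it offers.
- The arm moves only by the tool jog_arm, never from a script. Its arguments are lists of equal length, an entry for each row: "turn": the turn, a rotation vector about the tool's x, y, z in rad, a list of three; "slide": the shift along the tool's x, y, z in mm, a list of three; "grip": the opening in per cent of the stroke, from 0 (shut) to 100 (fully open). A call has 1 to 5 rows; each row shifts and turns the commanded pose from where the row before left it, along the tool's axes as they then stand; what a row does not reach is not made up. A row lasts 1/10 s, in which the tool goes at most 50 mm and 8.59 degrees, less where a joint would pass 70% of its speed; a pose out of reach is approached as far as the arm can. A call with a gripper value outside its range is refused whole. The fingers move at their own pace and stop on an object; "newtons" is the grip in N (left out, the last holds). Time passes only in rows, so rows that do not move let the fingers close. It gives the time, the measured TCP pose, the force and the opening at its end, in the units of the state.
- bot.read_state(): the state, without advancing time (a new reading comes with each control period).
- eyes.read_camera(name): name is "scene" or "top" or "wrist"; returns a dict with "img" (400x640x3 uint8, red, green, blue), "depth" (400x640 float32, m along the optical axis (not along the pixel's ray), 0 where there is no reading), "intrinsics" (3x3 intrinsics, pixels), "distortion" ([k1, k2, p1, p2, k3] as OpenCV has them; the pictures are not rectified), "position" and "rotation" of the camera in the world. Camera axes: x right, y down, z forward; pixel columns grow to the right and rows downward; lengths in m; the calibration is good to about 2 mm. A picture is of the moment at which its call begins.
- bot.finish_job(): hands the job in, once; it reports no verdict.
Trained networks look in a picture, given as the dict that the camera call returned (one of the last four; its "shot" number tells which), for a name from the list of things; names that differ only in an ending like _2 or _b are one class to them, and where a whole thing is asked for, a point or a joint stands for the part that bears it (a point fixed in the world has none). Each returns a list of dicts, best first, with "conf" (0 to 1); they miss things now and then, are a little off and sometimes report something else, mostly with a low value. They report only what shows in the picture. A call takes as long as a camera call.
- nets.search_frame(thing, picture): "xyz" ([x, y, z] in m, in the coordinates of the camera as it stood for that picture, good to about 4 mm: the middle of the surface that is visible of it).
The state is a dict: "time": time; "q": joint angles; "joint_vel": joint speeds; "joint_torque": joint torques, N m; "tool_pos": TCP position; "tcp_rot": TCP orientation; "wrist_force": force on the tool from outside, world axes, zero at the start; "torque": the same for the moment, N m; "width": opening from 0.0 (shut) to 1.0 (fully open).
Only numpy, scipy, OpenCV 4.12 (cv2) and the standard library are available. Lean on these libraries where they do the work, as an engineer would, in place of code of your own. Each camera call takes 0.05 s, during which the arm holds its last target.

## Working session

There is one attempt and no reset: what is moved stays moved. The work goes in short steps, Python scripts to look and compute and a tool call to move; the robot and the scene stay as the last step left them, time stands still between calls to the robot, and variables do not carry over. Pictures are saved under pics/ and viewed, and the job is handed in when it is done.

Besides the shell and the picture viewer there is one more tool, called after "Request:" by a JSON object that holds its "method" and its "body". jog_arm: Moves the arm, as the interface text tells. Its arguments: {"type":"object","properties":{"turn":{"type":"array"},"slide":{"type":"array"},"grip":{"type":"array"},"newtons":{"type":"number"}},"required":["turn","slide","grip"]}

```bash
mkdir -p pics
cat > h.py <<'E'
from workcell import bot, eyes, nets
import numpy as np, cv2
from scipy.spatial.transform import Rotation as R
def cam(n,save=None):
    d=eyes.read_camera(n)
    if save: cv2.imwrite('pics/'+save,d['img'][:,:,::-1])
    return d
def c2w(d,p): 
    r=np.array(d['rotation']); 
    if r.shape!=(3,3): r=R.from_rotvec(r).as_matrix()
    return r@np.array(p)+np.array(d['position'])
def cloud(d):
    K=np.array(d['intrinsics']);z=d['depth'];h,w=z.shape
    u,v=np.meshgrid(np.arange(w),np.arange(h))
    pts=np.stack([u,v],-1).reshape(-1,1,2).astype(np.float64)
    n=cv2.undistortPoints(pts,K,np.array(d['distortion'])).reshape(h,w,2)
    P=np.concatenate([n*z[...,None],z[...,None]],-1)
    r=np.array(d['rotation'])
    if r.shape!=(3,3): r=R.from_rotvec(r).as_matrix()
    W=P@r.T+np.array(d['position']); W[z==0]=np.nan
    return W
E
python3 - <<'E'
from h import *
np.set_printoptions(precision=4,suppress=True)
s=bot.read_state();print(s)
for n in ['top','scene']:
    d=cam(n,n+'1.png');print(n,d['position'],d['rotation'])
    for t in ['jar','board','board_grip','board_seat','board_front','pointer_tip','riser','riser_edge','washbottle','beaker','spatula']:
        try:
            for r in nets.search_frame(t,d)[:2]: print(t,round(r['conf'],2),c2w(d,r['xyz']))
        except Exception as e: print(t,e)
E
```

```text
{'time': 0.0, 'q': array([ 1.2201,  0.2648,  1.6054,  0.    ,  1.2737, -0.0369]), 'joint_vel': array([-0.0019,  0.0002, -0.0006,  0.    , -0.001 ,  0.0006]), 'joint_torque': array([ -0.0022, -51.5143, -36.7301,  -0.0004,   0.0136,   0.    ]), 'tool_pos': array([0.2081, 0.6414, 0.247 ]), 'tcp_rot': array([-1.5589,  0.2467, -0.246 ]), 'wrist_force': array([-0.2429, -0.2818, -0.9166]), 'torque': array([ 0.0193, -0.0183, -0.0169]), 'width': 1.0002883393283528}
top [0.3246 0.0652 1.6792] [-2.1882  2.1349 -0.1583]
jar 0.46 [0.4147 0.3294 0.095 ]
board 0.85 [ 0.5187 -0.0446  0.0929]
board_grip 0.92 [ 0.5194 -0.0412  0.0898]
board_grip 0.61 [ 0.4839 -0.1156  0.0845]
board_seat 0.93 [ 0.5168 -0.0417  0.0934]
board_seat 0.18 [0.4215 0.3315 0.0996]
board_front 0.79 [ 0.5233 -0.0415  0.0896]
board_front 0.58 [ 0.3881 -0.4704  0.044 ]
pointer_tip 0.65 [0.5805 0.2883 0.0088]
riser 0.93 [ 0.4813 -0.1152  0.0832]
riser_edge 0.61 [ 0.486  -0.1177  0.0779]
washbottle 0.76 [ 0.5841 -0.4296  0.1032]
beaker 0.81 [ 0.3874 -0.4662  0.0447]
spatula 0.64 [0.5702 0.557  0.0033]
scene [1.4029 0.4192 0.7684] [-1.3513 -2.028   1.0247]
jar 0.95 [0.4478 0.3408 0.0567]
board 0.83 [ 0.5399 -0.0354  0.0865]
board_grip 0.89 [ 0.5391 -0.0345  0.0868]
board_seat 0.77 [ 0.5388 -0.033   0.0886]
riser 0.63 [ 0.587  -0.0573  0.0367]
riser_edge 0.91 [ 0.5802 -0.0563  0.0379]
washbottle 0.79 [ 0.6145 -0.4255  0.0717]
washbottle 0.48 [ 0.5842 -0.0588  0.0369]
beaker 0.68 [ 0.406  -0.4403  0.0617]
spatula 0.83 [0.585  0.5634 0.0022]
spatula 0.59 [ 0.4048 -0.4378  0.0602]
```

View pics/top1.png

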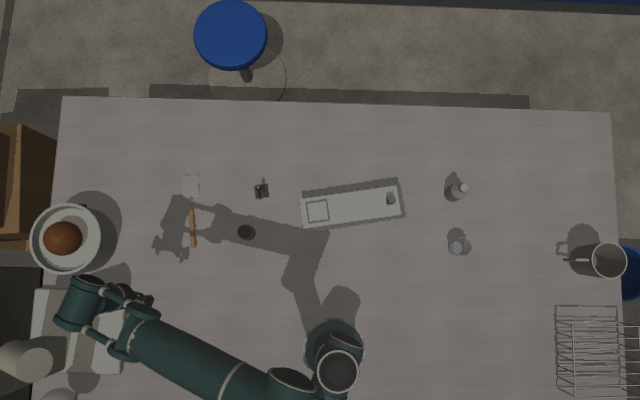

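View pics/scene1.png

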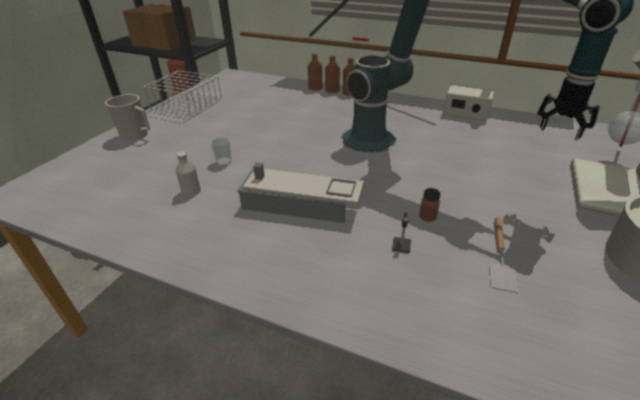

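Run:
```python
from h import *
np.set_printoptions(precision=4,suppress=True)
for n in ['top','scene']:
    d=cam(n);W=cloud(d)
    cv2.imwrite(f'pics/{n}_zoom.png',cv2.resize(d['img'][150:260,160:480] if n=='top' else d['img'][130:300,210:530],None,fx=2.5,fy=2.5,interpolation=cv2.INTER_CUBIC)[:,:,::-1])
    x,y,z=W[...,0],W[...,1],W[...,2]
    def rect(m,l):
        p=W[m][:,:2].astype(np.float32)
        (c,s,a)=cv2.minAreaRect(p*1000); print(n,l,len(p),np.array(c),s,a, 'z',np.median(W[m][:,2]))
    box=(x>.35)&(x<.7)&(y>-.3)&(y<.25)
    rect(box&(z>.086)&(z<.105),'board top')
    rect(box&(z>.07)&(z<.105),'riser+board')
    rect(box&(z>.115)&(z<.15),'grip')
    rect((x>.35)&(x<.5)&(y>.27)&(y<.4)&(z>.08)&(z<.11),'jar top')
    rect((x>.35)&(x<.5)&(y>.27)&(y<.4)&(z>.015)&(z<.11),'jar all')
    rect((x>.48)&(x<.68)&(y>.2)&(y<.4)&(z>.075)&(z<.12),'pointer top')
    m=(x>.45)&(x<.68)&(y>.2)&(y<.4)&(z>.015)&(z<.14)
    print(np.c_[np.argwhere(m)[::3],W[m][::3]*1000].round(0)[:40])
```

```text
top board top 2779 [517.3673 -49.9046] (128.01649475097656, 374.18646240234375) 10.928424835205078 z 0.09207793119834928
top riser+board 3504 [519.5776 -51.739 ] (130.76490783691406, 378.1131286621094) 10.397174835205078 z 0.09095702775281389
top grip 61 [ 545.1746 -184.9193] (25.81722068786621, 26.00117301940918) 11.39046573638916 z 0.13898975610281772
top jar top 157 [421.8463 336.7415] (49.03752517700195, 47.307273864746094) 50.224578857421875 z 0.09472656121838341
top jar all 222 [420.8609 334.5137] (52.38230895996094, 51.1226692199707) 38.58946990966797 z 0.0927539765000881
top pointer top 39 [565.8965 291.9209] (44.96936798095703, 12.714826583862305) 5.2182183265686035 z 0.09485399767924307
[[179. 242. 627. 367.  16.]
 [186. 257. 588. 297.  95.]
 [186. 264. 602. 282.  16.]
 [187. 256. 584. 300.  98.]
 [187. 259. 584. 289.  96.]
 [188. 256. 580. 300.  98.]
 [188. 259. 580. 288. 101.]
 [188. 263. 594. 285.  17.]
 [189. 257. 577. 296.  97.]
 [189. 260. 579. 287.  82.]
 [190. 259. 574. 289.  93.]
 [190. 265. 586. 276.  22.]
 [191. 259. 571. 290.  89.]
 [191. 262. 582. 288.  18.]
 [
[... 1446 characters left out ...]
 [209. 430. 453. 343.  49.]
 [210. 425. 453. 329.  41.]
 [210. 428. 450. 338.  42.]
 [210. 433. 452. 352.  48.]
 [211. 429. 452. 341.  41.]
 [211. 432. 450. 350.  42.]
 [212. 425. 452. 330.  33.]
 [212. 429. 452. 342.  37.]
 [212. 432. 450. 350.  38.]
 [213. 407. 543. 291.  85.]
 [213. 425. 454. 331.  31.]
 [213. 428. 453. 340.  33.]
 [213. 433. 450. 354.  35.]
 [214. 407. 551. 292.  88.]
 [214. 426. 453. 334.  27.]
 [214. 431. 451. 349.  31.]
 [215. 406. 559. 291.  90.]
 [215. 425. 453. 332.  23.]
 [215. 429. 453. 344.  26.]
 [216. 404. 564. 287.  89.]
 [216. 424. 452. 330.  18.]
 [216. 428. 453. 341.  22.]
 [216. 432. 450. 353.  23.]
 [217. 406. 565. 293.  88.]
 [217. 429. 454. 345.  20.]]
```

Run:
```python
from h import *
np.set_printoptions(precision=4,suppress=True)
s=bot.read_state();M=R.from_rotvec(s['tcp_rot']).as_matrix();print(M,s['time'])
d=cam('wrist','w1.png');r=np.array(d['rotation']);r=r if r.shape==(3,3) else R.from_rotvec(r).as_matrix()
print(M.T@(np.array(d['position'])-s['tool_pos']),M.T@r,d['intrinsics'])
```

```text
[[ 0.9512 -0.      0.3087]
 [-0.3087  0.      0.9512]
 [-0.     -1.      0.    ]] 1.3
[-0.0749 -0.1255 -0.0001] [[-0.0003  0.9567  0.2911]
 [ 0.0017 -0.2911  0.9567]
 [ 1.      0.0008 -0.0016]] [[316.0553   0.     318.3437]
 [  0.     316.0553 199.36  ]
 [  0.       0.       1.    ]]
```

View pics/w1.png

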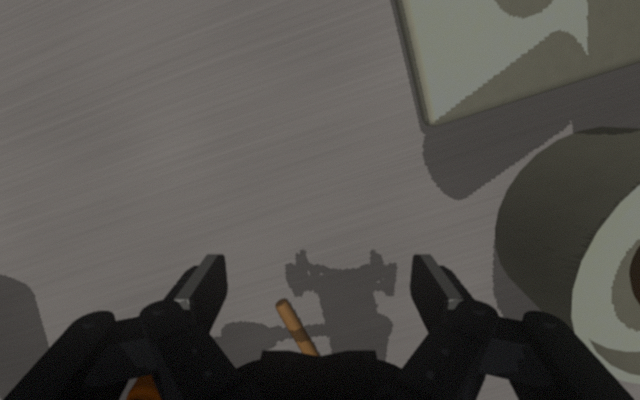

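View pics/top_zoom.png

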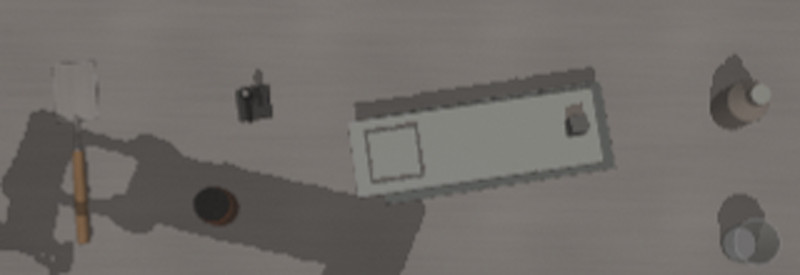

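```bash
cat > plan.py <<'E'
from h import *
import sys,math
def plan(tx,ty,tz,phi_deg,n,rot=None):
    """straight move from measured pose; tool down. prints rows"""
    s=bot.read_state();p=np.array(s['tool_pos']);M=R.from_rotvec(s['tcp_rot'])
    ph=math.radians(phi_deg)
    z=np.array([math.cos(ph),math.sin(ph),0]);y=np.array([0,0,-1.]);x=np.cross(y,z)
    T=R.from_matrix(np.stack([x,y,z],1))
    rv=(M.inv()*T).as_rotvec()
    st=(np.array([tx,ty,tz])-p)/n
    tu=[];sl=[];c=M
    for i in range(n):
        sl.append([float(v) for v in (c.inv().apply(st)*1000).round(1)]);tu.append([float(v) for v in (rv/n).round(4)])
        c=c*R.from_rotvec(rv/n)
    print('step mm',np.linalg.norm(st)*1000,'total rv',rv.round(4))
    for i in range(0,n,5): print('turn',tu[i:i+5],'\nslide',sl[i:i+5])
if __name__=='__main__':
    a=[float(v) for v in sys.argv[1:]];plan(*a[:4],int(a[4]))
E
python3 plan.py .42 .37 .25 10 10
```

```text
step mm 34.46747586278067 total rv [0.     1.0825 0.    ]
turn [[0.0, 0.1082, 0.0], [0.0, 0.1082, 0.0], [0.0, 0.1082, 0.0], [0.0, 0.1082, 0.0], [0.0, 0.1082, 0.0]] 
slide [[28.5, -0.2, -19.3], [30.5, -0.2, -16.1], [32.0, -0.2, -12.8], [33.2, -0.2, -9.2], [34.0, -0.2, -5.6]]
turn [[0.0, 0.1082, 0.0], [0.0, 0.1082, 0.0], [0.0, 0.1082, 0.0], [0.0, 0.1082, 0.0], [0.0, 0.1082, 0.0]] 
slide [[34.4, -0.2, -1.9], [34.4, -0.2, 1.8], [34.0, -0.2, 5.6], [33.2, -0.2, 9.2], [32.0, -0.2, 12.7]]
```

Request:
{"method": "jog_arm", "body": {"turn": [[0,0.108,0],[0,0.108,0],[0,0.108,0],[0,0.108,0],[0,0.108,0]], "slide": [[28.5,0,-19],[30.5,0,-16],[32,0,-13],[33,0,-9],[34,0,-5.5]], "grip": [100,100,100,100,100]}}

```text
time: 1.85
tool_pos: [0.3149, 0.5057, 0.2484]
tcp_rot: [-1.465, 0.67, -0.67]
wrist_force: [0.1, -0.4, 0.5]
width: 1.001
```

Request:
{"method": "jog_arm", "body": {"turn": [[0,0.108,0],[0,0.108,0],[0,0.108,0],[0,0.108,0],[0,0.108,0]], "slide": [[34.5,0,-2],[34.5,0,2],[34,0,5.5],[33,0,9],[32,0,13]], "grip": [100,100,100,100,100]}}

```text
time: 2.35
tool_pos: [0.4211, 0.3698, 0.2485]
tcp_rot: [-1.285, 1.081, -1.081]
wrist_force: [-0.8, -0.1, 0.4]
width: 0.999
```

Request:
{"method": "jog_arm", "body": {"turn": [[0,0,0],[0,0,0]], "slide": [[0,0,0],[0,0,0]], "grip": [100,100]}}

```text
time: 2.55
tool_pos: [0.4208, 0.3705, 0.2485]
tcp_rot: [-1.287, 1.079, -1.078]
wrist_force: [0.4, 0.4, 0.1]
width: 1.001
```

```bash
cat > look.py <<'E'
from h import *
import sys
np.set_printoptions(precision=4,suppress=True)
d=cam('wrist',sys.argv[1]);np.savez('last.npz',W=cloud(d),img=d['img'])
s=bot.read_state();print(s['time'],s['tool_pos'],s['tcp_rot'],s['wrist_force'],s['width'])
for t in sys.argv[2:]:
    for r in nets.search_frame(t,d)[:2]: print(t,round(r['conf'],2),c2w(d,r['xyz']))
E
python3 look.py w2.png jar pointer_tip board_seat board_front
```

```text
2.6 [0.4203 0.3711 0.2484] [-1.2874  1.0781 -1.0772] [ 0.715   0.2074 -0.139 ] 1.0020689360472141
jar 0.9 [0.4198 0.3431 0.0918]
board_front 0.34 [0.5834 0.296  0.0154]
```

View pics/w2.png

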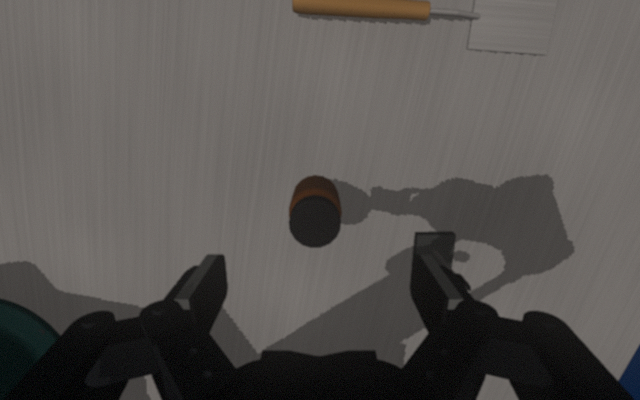

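```bash
python3 - <<'E'
from h import *
np.set_printoptions(precision=1,suppress=True)
W=np.load('last.npz')['W']*1000
x,y,z=W[...,0],W[...,1],W[...,2]
b=(x>350)&(x<500)&(y>280)&(y<400)
for lo,hi in [(85,105),(20,80)]:
    m=b&(z>lo)&(z<hi);p=W[m]
    print(len(p),cv2.minEnclosingCircle(p[:,:2].astype(np.float32)),np.percentile(p,[2,50,98],axis=0))
E
python3 plan.py .421 .341 .062 10 6
```

```text
2095 ((422.4170837402344, 335.1848449707031), 24.894458770751953) [[400.4 313.1  88.1]
 [422.2 337.1  95. ]
 [444.3 358.8  96.4]]
857 ((422.239013671875, 336.6246643066406), 27.41977310180664) [[396.3 336.3  21.2]
 [418.8 357.5  62.6]
 [447.  362.5  73.2]]
step mm 31.4658556057911 total rv [ 0.0001  0.0043 -0.0002]
turn [[0.0, 0.0007, -0.0], [0.0, 0.0007, -0.0], [0.0, 0.0007, -0.0], [0.0, 0.0007, -0.0], [0.0, 0.0007, -0.0]] 
slide [[5.1, 31.0, -0.7], [5.1, 31.0, -0.7], [5.1, 31.0, -0.7], [5.1, 31.0, -0.7], [5.1, 31.0, -0.7]]
turn [[0.0, 0.0007, -0.0]] 
slide [[5.1, 31.0, -0.7]]
```

Request:
{"method": "jog_arm", "body": {"turn": [[0,0,0],[0,0,0],[0,0,0],[0,0,0],[0,0,0]], "slide": [[17.3,20,-2],[17,40,-2.3],[0,45,0],[0,45,0],[0,28,0]], "grip": [100,100,100,100,100]}}

```text
time: 3.3
tool_pos: [0.4199, 0.3357, 0.0669]
tcp_rot: [-1.293, 1.078, -1.077]
wrist_force: [-0.8, -0.1, -0.1]
width: 1.004
```

Request:
{"method": "jog_arm", "body": {"turn": [[0,0,0],[0,0,0],[0,0,0]], "slide": [[0,10,0],[0,0,0],[0,0,0]], "grip": [100,100,100]}}

```text
time: 3.6
tool_pos: [0.4232, 0.3376, 0.0618]
tcp_rot: [-1.286, 1.076, -1.077]
wrist_force: [1.4, 0.2, 0.8]
width: 1.002
```

```bash
python3 look.py w3.png
```

```text
3.65 [0.4237 0.3379 0.0624] [-1.2841  1.076  -1.0775] [ 0.2381  0.6613 -0.1955] 0.994203514449643
```

View pics/w3.png

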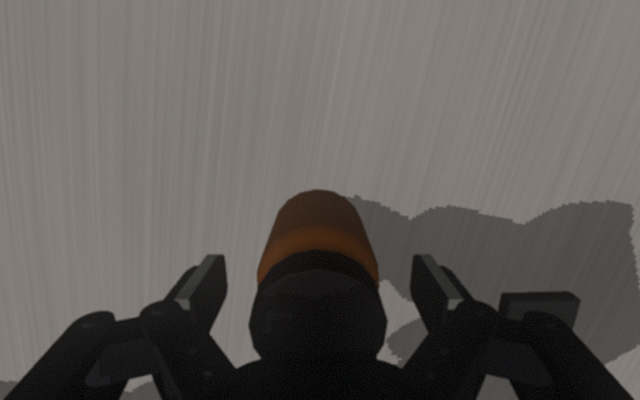

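The jar sits midway between the pads (centre about u=318). Closing on it.

Request:
{"method": "jog_arm", "body": {"turn": [[0,0,0],[0,0,0],[0,0,0],[0,0,0],[0,0,0]], "slide": [[0,0,0],[0,0,0],[0,0,0],[0,0,0],[0,0,0]], "grip": [50,50,50,50,50], "newtons": 40}}

```text
time: 4.15
tool_pos: [0.423, 0.3372, 0.0621]
tcp_rot: [-1.285, 1.077, -1.078]
wrist_force: [-1.8, -0.6, 5.3]
width: 0.636
```

Request:
{"method": "jog_arm", "body": {"turn": [[0,0,0],[0,0,0],[0,0,0],[0,0,0]], "slide": [[0,0,0],[0,0,0],[0,0,0],[0,-2,0]], "grip": [40,40,40,40], "newtons": 40}}

```text
time: 4.55
tool_pos: [0.4224, 0.3366, 0.063]
tcp_rot: [-1.287, 1.078, -1.078]
wrist_force: [0.1, -0.1, -2.7]
width: 0.632
```

Request:
{"method": "jog_arm", "body": {"turn": [[0,0,0],[0,0,0],[0,0,0],[0,0,0],[0,0,0]], "slide": [[0,-20,0],[0,-35,0],[0,-40,0],[0,-40,0],[0,-23,0]], "grip": [40,40,40,40,40]}}

```text
time: 5.05
tool_pos: [0.4232, 0.3371, 0.224]
tcp_rot: [-1.283, 1.076, -1.078]
wrist_force: [0.5, 1.2, -2.5]
width: 0.633
```

Request:
{"method": "jog_arm", "body": {"turn": [[0,0,0],[0,0,0],[0,0,0],[0,0,0]], "slide": [[25,0,0],[30,0,0],[25,0,0],[0,0,0]], "grip": [40,40,40,40]}}

```text
time: 5.45
tool_pos: [0.436, 0.255, 0.2198]
tcp_rot: [-1.289, 1.079, -1.08]
wrist_force: [-0.5, 0.3, -3.0]
width: 0.635
```

```bash
python3 look.py w4.png board_seat board_front pointer_tip
python3 - <<'E'
from h import *
np.set_printoptions(precision=4,suppress=True)
d=cam('top','top2.png')
for t in ['board_seat','board_front','pointer_tip','board_grip']:
   for r in nets.search_frame(t,d)[:2]: print(t,round(r['conf'],2),c2w(d,r['xyz']))
W=cloud(d);np.savez('top.npz',W=W,img=d['img'])
cv2.imwrite('pics/topz2.png',cv2.resize(d['img'][150:250,230:430],None,fx=4,fy=4,interpolation=cv2.INTER_NEAREST)[:,:,::-1])
E
```

```text
5.5 [0.436  0.2563 0.2199] [-1.2875  1.0801 -1.0795] [-0.1378  0.5705 -2.1408] 0.6326401210948343
pointer_tip 0.94 [0.5741 0.2941 0.013 ]
board_seat 0.72 [ 0.5178 -0.0403  0.0944]
board_front 0.81 [ 0.5228 -0.0422  0.0892]
board_front 0.57 [ 0.4821 -0.1154  0.0828]
pointer_tip 0.46 [0.5837 0.2864 0.0084]
board_grip 0.61 [ 0.5222 -0.0382  0.0904]
```

View pics/w4.png

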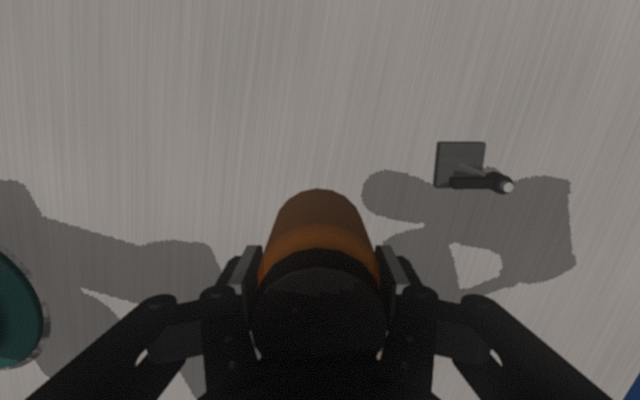

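View pics/topz2.png

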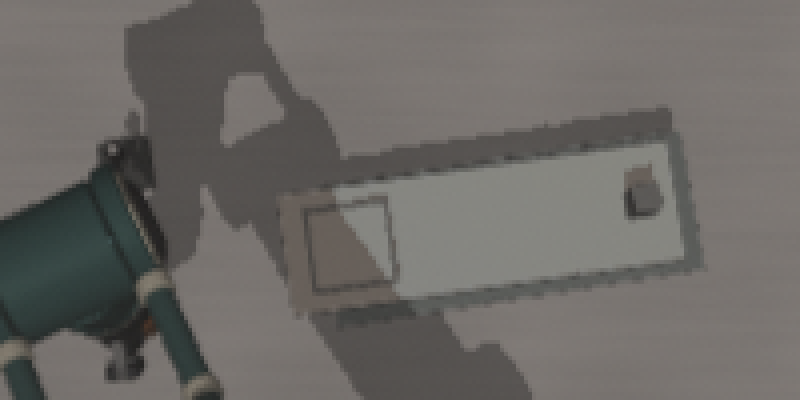

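```bash
cat >> h.py <<'E'
def ray(d,uv,z):
    K=np.array(d['intrinsics'])
    n=cv2.undistortPoints(np.array(uv,float).reshape(-1,1,2),K,np.array(d['distortion'])).reshape(-1,2)
    r=np.array(d['rotation']);r=r if r.shape==(3,3) else R.from_rotvec(r).as_matrix()
    dr=np.c_[n,np.ones(len(n))]@r.T;o=np.array(d['position'])
    return o+dr*((z-o[2])/dr[:,2])[:,None]
E
python3 - <<'E'
from h import *
np.set_printoptions(precision=1,suppress=True)
d=cam('top');w=cam('wrist')
f=lambda a:np.array(a)/4.+np.array([230,150])-.5+.125
seat=ray(d,f([(304,208),(385,197),(396,281),(314,291)]),.099)*1000
print('seat',seat,seat.mean(0))
b=ray(d,f([(283,198),(302,315),(688,258),(672,137)]),.092)*1000
print('board',b,b.mean(0))
fm=(b[0]+b[1])/2;rm=(b[2]+b[3])/2;v=fm-rm;print(fm,rm,np.linalg.norm(v),np.degrees(np.arctan2(v[1],v[0])))
print('block top',ray(d,f([(645,195)]),.142)*1000)
W=np.load('top.npz')['W']*1000;im=np.load('top.npz')['img']
# plane height median
x,y,z=W[...,0],W[...,1],W[...,2]
m=(abs(x-530)<20)&(abs(y+80)<60);print('z board top',np.median(z[m]))
print('ptr wrist z86',ray(w,[(450,183),(505,186)],.086)*1000)
cv2.imwrite('pics/wz.png',cv2.resize(w['img'][120:220,400:560],None,fx=5,fy=5,interpolation=cv2.INTER_NEAREST)[:,:,::-1])
E
```

```text
seat [[534.7 118.1  99. ]
 [546.7  45.1  99. ]
 [470.6  33.4  99. ]
 [459.7 106.9  99. ]] [502.9  75.9  99. ]
board [[ 544.3  137.7   92. ]
 [ 438.4  117.3   92. ]
 [ 498.9 -231.6   92. ]
 [ 610.1 -216.8   92. ]] [522.9 -48.4  92. ]
[491.4 127.5  92. ] [ 554.5 -224.2   92. ] 357.30893584460404 100.17428753081468
block top [[ 548.4 -184.   142. ]]
z board top 91.47664525958055
ptr wrist z86 [[543.8 287.3  86. ]
 [591.6 293.3  86. ]]
```

View pics/wz.png

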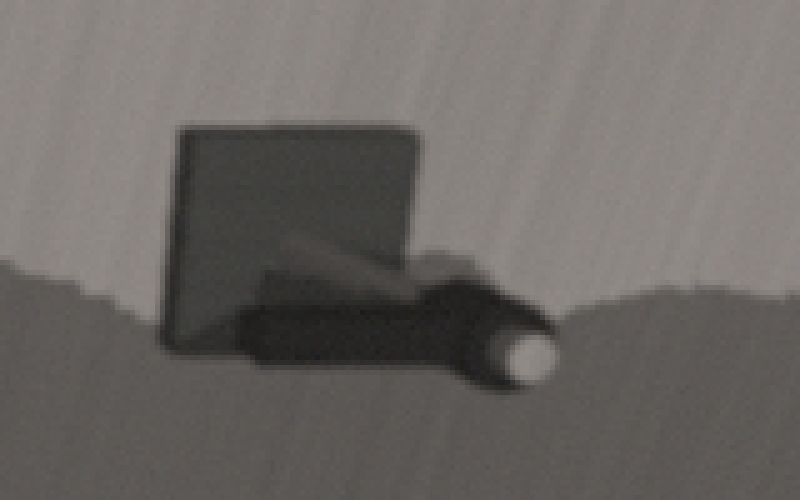

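Request:
{"method": "jog_arm", "body": {"turn": [[0,0,0],[0,0,0],[0,0,0],[0,0,0],[0,0,0]], "slide": [[30,0,5],[40,0,7],[40,0,7.5],[40,0,7.5],[25,0,5]], "grip": [40,40,40,40,40]}}

```text
time: 6.5
tool_pos: [0.4994, 0.0889, 0.2204]
tcp_rot: [-1.288, 1.078, -1.079]
wrist_force: [1.0, 0.3, -1.6]
width: 0.63
```

Request:
{"method": "jog_arm", "body": {"turn": [[0,0,0],[0,0,0],[0,0,0]], "slide": [[16,0,2.3],[0,0,0],[0,0,0]], "grip": [40,40,40]}}

```text
time: 6.8
tool_pos: [0.5036, 0.0758, 0.2202]
tcp_rot: [-1.287, 1.079, -1.078]
wrist_force: [0.1, 0.2, -2.8]
width: 0.635
```

```bash
python3 look.py w5.png board_seat board_front pointer_tip
```

```text
6.85 [0.5035 0.0762 0.2202] [-1.2876  1.0784 -1.0773] [-0.1889  0.0212 -2.7787] 0.6361504096220909
board_seat 0.78 [0.4935 0.1033 0.0918]
board_front 0.59 [0.4939 0.1035 0.0892]
pointer_tip 0.67 [0.4936 0.1032 0.0919]
pointer_tip 0.34 [0.4413 0.0506 0.0759]
```

View pics/w5.png

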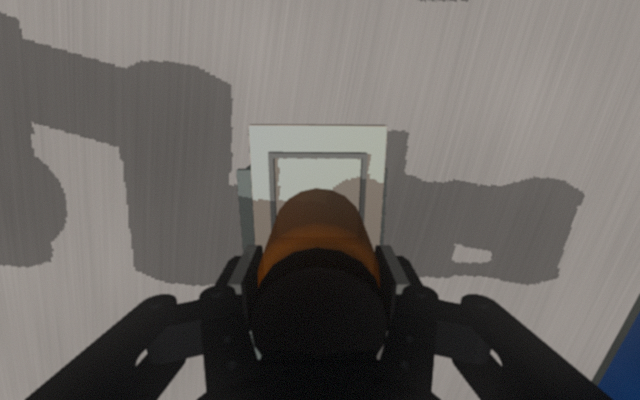

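Run:
```python
from h import *
np.set_printoptions(precision=1,suppress=True)
w=cam('wrist')
cv2.imwrite('pics/w5z.png',cv2.resize(w['img'][110:250,230:400],None,fx=4.5,fy=4.28,interpolation=cv2.INTER_NEAREST)[:,:,::-1])
P=ray(w,[(249.5,125),(387,125)],.092)*1000;print(P,P.mean(0),np.degrees(np.arctan2(*(P[1]-P[0])[[1,0]])))
P=ray(w,[(269,152.5),(368,152.5)],.099)*1000;print(P,P.mean(0),np.degrees(np.arctan2(*(P[1]-P[0])[[1,0]])))
W=cloud(w)[130:150,260:380,2];print(np.nanmedian(W)*1000, bot.read_state()['tool_pos']*1000)
```

```text
[[439.  123.9  92. ]
 [545.4 143.1  92. ]] [492.2 133.5  92. ] 10.239957350613897
[[458.  106.4  99. ]
 [534.2 120.1  99. ]] [496.1 113.2  99. ] 10.24898869266487
91.9825709325382 [503.4  76.6 220.3]
```

View pics/w5z.png

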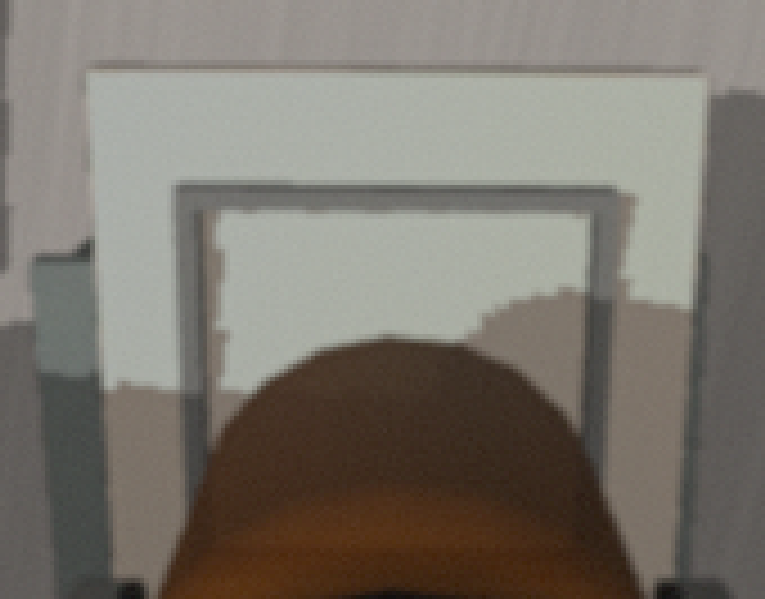

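Request:
{"method": "jog_arm", "body": {"turn": [[0,0,0],[0,0,0],[0,0,0],[0,0,0],[0,0,0]], "slide": [[1.5,15,-0.2],[0,20,0],[0,15,0],[0,9,0],[0,4,0]], "grip": [40,40,40,40,40]}}

```text
time: 7.55
tool_pos: [0.5027, 0.0742, 0.1554]
tcp_rot: [-1.29, 1.08, -1.076]
wrist_force: [-0.2, 0.7, -2.3]
width: 0.632
```

Request:
{"method": "jog_arm", "body": {"turn": [[0,0,0],[0,0,0],[0,0,0]], "slide": [[0,1,0],[0,0.5,0],[0,0,0]], "grip": [40,40,40]}}

```text
time: 7.85
tool_pos: [0.5045, 0.0742, 0.1565]
tcp_rot: [-1.287, 1.077, -1.079]
wrist_force: [0.5, 0.2, -2.0]
width: 0.635
```

```bash
python3 look.py w6.png
```

```text
7.9 [0.5044 0.0742 0.1566] [-1.2866  1.0768 -1.0786] [-0.4635  0.275  -2.1851] 0.6341088950351352
```

View pics/w6.png

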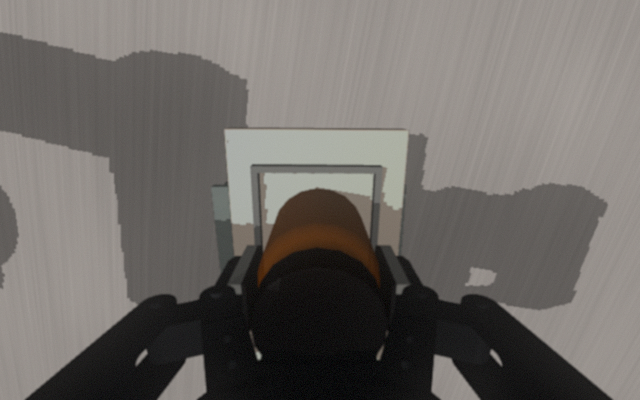

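Request:
{"method": "jog_arm", "body": {"turn": [[0,0,0],[0,0,0],[0,0,0],[0,0,0]], "slide": [[0,0.7,0],[0,0.7,0],[0,0,0],[0,0,0]], "grip": [40,40,40,40]}}

```text
time: 8.3
tool_pos: [0.5038, 0.0742, 0.1544]
tcp_rot: [-1.288, 1.078, -1.078]
wrist_force: [0.6, 0.3, -2.4]
width: 0.635
```

```bash
python3 look.py w7.png
```

```text
8.35 [0.5038 0.0742 0.1544] [-1.2877  1.0778 -1.0779] [ 0.4477  0.6421 -2.1271] 0.6334412961657242
```

Request:
{"method": "jog_arm", "body": {"turn": [[0,0,0],[0,0,0],[0,0,0],[0,0,0]], "slide": [[0,0.6,0],[0,0.6,0],[0,0,0],[0,0,0]], "grip": [40,40,40,40]}}

```text
time: 8.75
tool_pos: [0.5039, 0.0741, 0.1541]
tcp_rot: [-1.288, 1.078, -1.078]
wrist_force: [-3.5, -1.1, 5.5]
width: 0.633
```

Contact at z 0.154 (force reversed upward). Opening gradually.

Request:
{"method": "jog_arm", "body": {"turn": [[0,0,0],[0,0,0],[0,0,0],[0,0,0],[0,0,0]], "slide": [[0,-0.7,0],[0,0,0],[0,0,0],[0,0,0],[0,0,0]], "grip": [65,75,90,100,100]}}

```text
time: 9.25
tool_pos: [0.5039, 0.0742, 0.1538]
tcp_rot: [-1.288, 1.078, -1.078]
wrist_force: [0.7, 0.3, -0.6]
width: 1.002
```

Request:
{"method": "jog_arm", "body": {"turn": [[0,0,0],[0,0,0],[0,0,0]], "slide": [[0,0,0],[0,0,0],[0,0,0]], "grip": [100,100,100]}}

```text
time: 9.55
tool_pos: [0.5038, 0.0742, 0.1539]
tcp_rot: [-1.288, 1.078, -1.078]
wrist_force: [0.3, 0.4, -0.1]
width: 1.0
```

```bash
python3 look.py w8.png
```

```text
9.6 [0.5038 0.0742 0.1539] [-1.2877  1.0778 -1.0778] [-0.1141  0.6372  0.7798] 0.9996518251133452
```

View pics/w8.png

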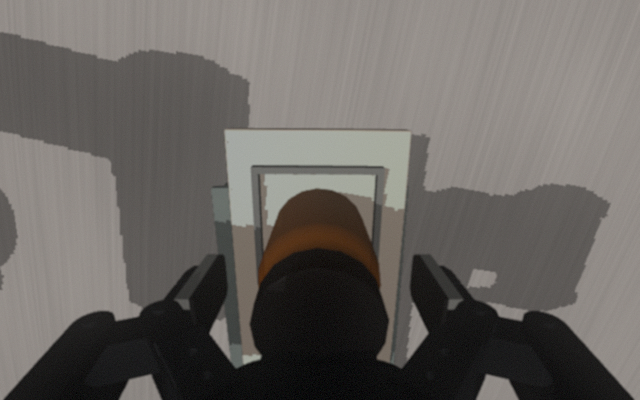

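Request:
{"method": "jog_arm", "body": {"turn": [[0,0,0],[0,0,0],[0,0,0],[0,0,0]], "slide": [[0,-20,0],[0,-40,0],[0,-45,0],[0,-25,0]], "grip": [100,100,100,100]}}

```text
time: 10.0
tool_pos: [0.5052, 0.0743, 0.288]
tcp_rot: [-1.284, 1.074, -1.08]
wrist_force: [1.5, 0.5, -0.1]
width: 1.005
```

Request:
{"method": "jog_arm", "body": {"turn": [[0,0,0],[0,0,0],[0,0,0],[0,0,0],[0,0,0]], "slide": [[25,0,0],[40,0,0],[35,0,0],[0,0,0],[0,0,0]], "grip": [100,100,100,100,100]}}

```text
time: 10.5
tool_pos: [0.5213, -0.0248, 0.2837]
tcp_rot: [-1.287, 1.08, -1.079]
wrist_force: [-0.8, 0.1, -0.0]
width: 1.0
```

```bash
python3 look.py w9.png
```

```text
10.55 [ 0.5212 -0.0241  0.2837] [-1.2871  1.079  -1.0778] [-0.1511  0.9712  1.1701] 0.996674532577032
```

View pics/w9.png

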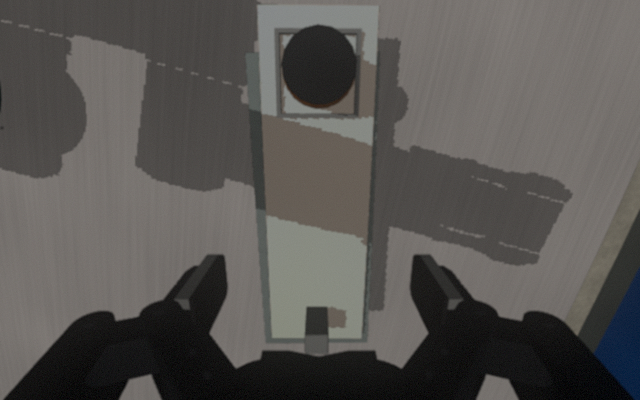

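Run:
```python
from h import *
np.set_printoptions(precision=1,suppress=True)
w=cam('wrist')
cv2.imwrite('pics/w9z.png',cv2.resize(w['img'][230:370,240:400],None,fx=4.2,fy=4.2,interpolation=cv2.INTER_NEAREST)[:,:,::-1])
print(ray(w,[(305,334),(329,334),(317,334)],.142)*1000)
print(ray(w,[(306,308),(328,308),(317,308)],.092)*1000)
W=cloud(w)*1000;x,y,z=W[...,0],W[...,1],W[...,2]
m=(abs(y-75)<60)&(abs(x-503)<60)&(z>175)
P=W[m];print('cap',len(P),cv2.minEnclosingCircle(P[:,:2].astype(np.float32)),np.median(P[:,2]))
```

```text
[[ 533.4 -175.7  142. ]
 [ 557.6 -171.3  142. ]
 [ 545.5 -173.5  142. ]]
[[ 533.4 -180.7   92. ]
 [ 558.9 -176.1   92. ]
 [ 546.1 -178.4   92. ]]
cap 4674 ((503.55596923828125, 72.31620025634766), 24.981096267700195) 186.89370759506278
```

View pics/w9z.png

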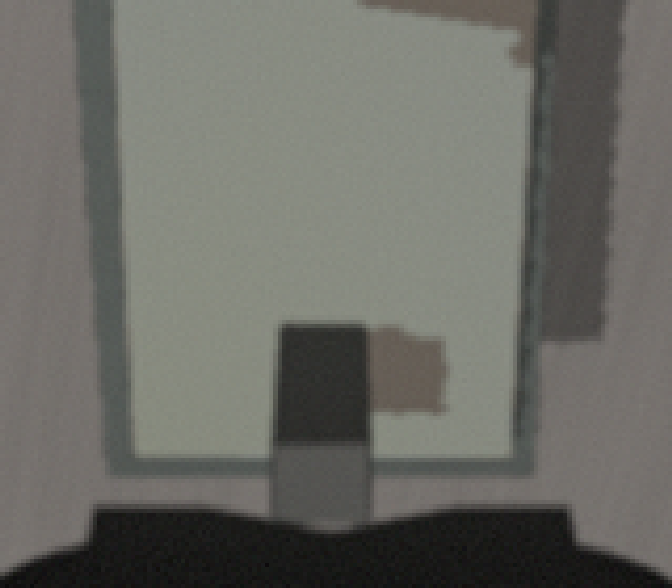

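Request:
{"method": "jog_arm", "body": {"turn": [[0,-0.004,0],[0,0,0],[0,0,0],[0,0,0],[0,0,0]], "slide": [[30,0,0],[45,0,-0.5],[45,0,-0.5],[30,0,0],[15.5,0,0]], "grip": [100,100,100,100,100]}}

```text
time: 11.1
tool_pos: [0.5505, -0.1883, 0.2837]
tcp_rot: [-1.289, 1.075, -1.075]
wrist_force: [-0.1, 0.7, 0.1]
width: 1.003
```

Request:
{"method": "jog_arm", "body": {"turn": [[0,0,0],[0,0,0],[0,0,0],[0,0,0]], "slide": [[0,20,0],[0,40,0],[0,20,0],[0,0,0]], "grip": [100,100,100,100]}}

```text
time: 11.5
tool_pos: [0.5474, -0.1847, 0.1996]
tcp_rot: [-1.292, 1.081, -1.067]
wrist_force: [-0.6, -0.3, -0.6]
width: 1.002
```

```bash
python3 look.py w10.png; python3 plan.py .549 -.1875 .118 10.24 3
```

```text
11.55 [ 0.549  -0.1854  0.2021] [-1.291   1.0774 -1.0702] [ 0.1834 -0.1126  1.0681] 1.0041725386178733
step mm 28.04018212551952 total rv [ 0.0035  0.0038 -0.0027]
turn [[0.0012, 0.0013, -0.0009], [0.0012, 0.0013, -0.0009], [0.0012, 0.0013, -0.0009]] 
slide [[0.8, 28.0, -0.0], [0.8, 28.0, -0.0], [0.7, 28.0, -0.1]]
```

View pics/w10.png

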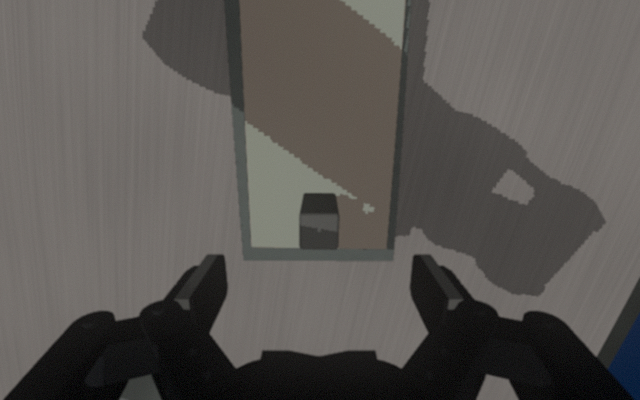

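Request:
{"method": "jog_arm", "body": {"turn": [[0,0,0],[0,0,0],[0,0,0],[0,0,0],[0,0,0]], "slide": [[0,30,0],[0,30,0],[0,23,0],[0,0,0],[0,0,0]], "grip": [100,100,100,100,100]}}

```text
time: 12.05
tool_pos: [0.5512, -0.187, 0.1226]
tcp_rot: [-1.289, 1.073, -1.076]
wrist_force: [0.4, -0.3, -0.3]
width: 0.998
```

```bash
python3 look.py w11.png; python3 plan.py .549 -.1875 .118 10.24 1
```

```text
12.1 [ 0.5519 -0.1874  0.1234] [-1.2883  1.0713 -1.0771] [ 0.4392  0.8363 -0.0985] 1.0012480358459617
step mm 6.121758212452128 total rv [-0.0032  0.0029  0.0019]
turn [[-0.0032, 0.0029, 0.0019]] 
slide [[-0.5, 5.4, -2.8]]
```

View pics/w11.png

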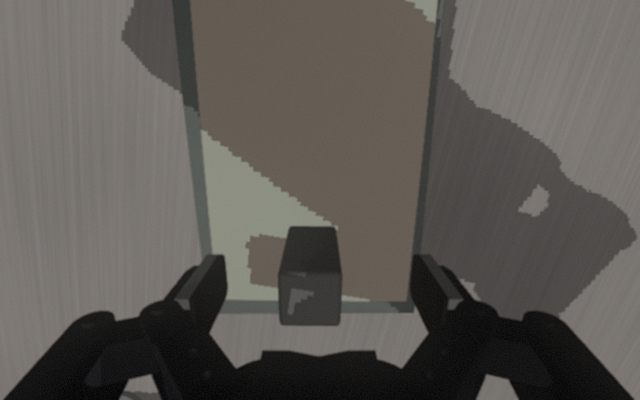

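Request:
{"method": "jog_arm", "body": {"turn": [[0,0,0],[0,0,0],[0,0,0]], "slide": [[0,4,-2.5],[0,0,0],[0,0,0]], "grip": [100,100,100]}}

```text
time: 12.4
tool_pos: [0.548, -0.1879, 0.1178]
tcp_rot: [-1.289, 1.074, -1.076]
wrist_force: [0.6, -0.7, 0.1]
width: 0.995
```

```bash
python3 look.py w12.png; python3 plan.py .549 -.1875 .118 10.24 1
```

```text
12.45 [ 0.5479 -0.1879  0.1176] [-1.2889  1.074  -1.0758] [ 0.5985 -0.0377 -0.3294] 0.9980210837463711
step mm 1.194615524671644 total rv [-0.001   0.0021  0.0006]
turn [[-0.001, 0.0021, 0.0006]] 
slide [[-0.2, -0.4, 1.1]]
```

View pics/w12.png

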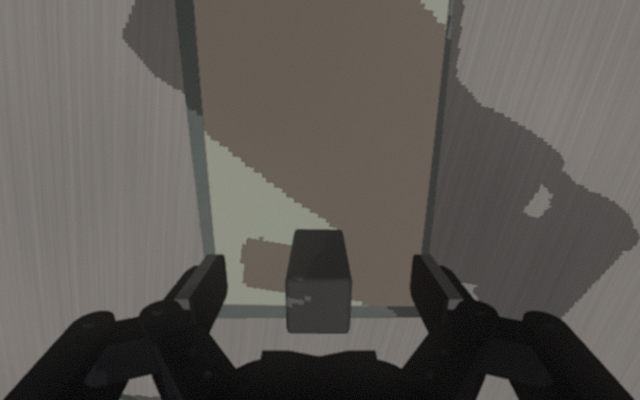

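Request:
{"method": "jog_arm", "body": {"turn": [[0,0,0],[0,0,0],[0,0,0],[0,0,0],[0,0,0]], "slide": [[0,0,0],[0,0,0],[0,0,0],[0,0,0],[0,0,0]], "grip": [70,50,40,30,20], "newtons": 50}}

```text
time: 12.95
tool_pos: [0.5479, -0.1877, 0.117]
tcp_rot: [-1.288, 1.075, -1.076]
wrist_force: [2.5, -0.2, -2.0]
width: 0.287
```

Request:
{"method": "jog_arm", "body": {"turn": [[0,0,0],[0,0,0],[0,0,0],[0,0,0],[0,0,0]], "slide": [[0,0,0],[0,0,0],[0,0,0],[0,0,0],[0,0,0]], "grip": [15,10,10,10,10], "newtons": 50}}

```text
time: 13.45
tool_pos: [0.5479, -0.1877, 0.1169]
tcp_rot: [-1.289, 1.074, -1.075]
wrist_force: [2.3, -0.1, -0.8]
width: 0.29
```

```bash
python3 look.py w13.png
python3 - <<'E'
from h import *
np.set_printoptions(precision=1,suppress=True)
d=cam('top','top3.png')
cv2.imwrite('pics/topz3.png',cv2.resize(d['img'][150:250,230:430],None,fx=4,fy=4,interpolation=cv2.INTER_CUBIC)[:,:,::-1])
d=cam('scene','sc3.png')
cv2.imwrite('pics/scz3.png',cv2.resize(d['img'][130:280,220:480],None,fx=3,fy=3,interpolation=cv2.INTER_CUBIC)[:,:,::-1])
E
```

```text
13.5 [ 0.5479 -0.1877  0.117 ] [-1.2889  1.0745 -1.0753] [ 2.8977 -0.2726 -0.2062] 0.28330076765242873
```

View pics/topz3.png

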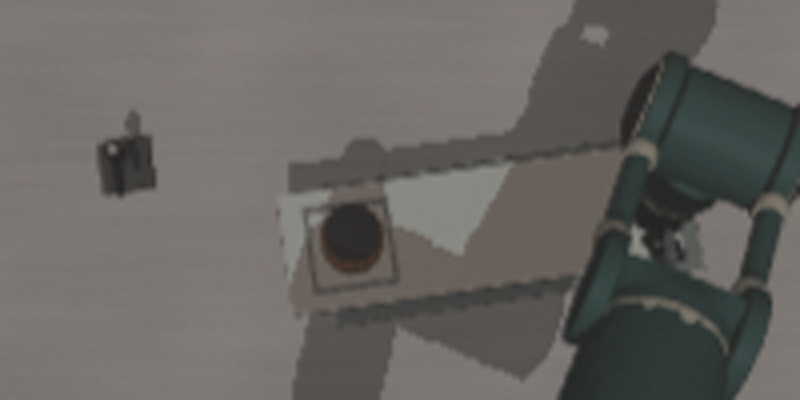

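View pics/scz3.png

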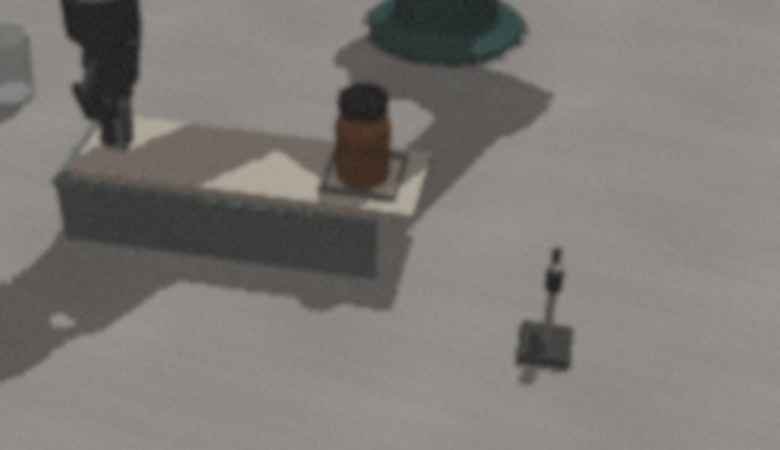

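Run:
```python
from h import *
np.set_printoptions(precision=1,suppress=True)
d=cam('top')
cv2.imwrite('pics/tz4.png',cv2.resize(d['img'][175:210,245:315],None,fx=11,fy=11,interpolation=cv2.INTER_CUBIC)[:,:,::-1])
s=cam('scene')
cv2.imwrite('pics/sz4.png',cv2.resize(s['img'][170:250,340:430],None,fx=7,fy=7,interpolation=cv2.INTER_CUBIC)[:,:,::-1])
# w4 pose reconstruct
st=bot.read_state();w=cam('wrist')
M=R.from_rotvec(st['tcp_rot']);off=M.inv().apply(np.array(w['position'])-st['tool_pos'])
wr=np.array(w['rotation']);wr=R.from_matrix(wr) if wr.shape==(3,3) else R.from_rotvec(wr)
rel=M.inv()*wr
def at(p,rv):
    T=R.from_rotvec(rv);return dict(w,position=np.array(p)+T.apply(off),rotation=(T*rel).as_matrix())
w4=at([.436,.2560,.2199],[-1.288,1.0795,-1.0795])
print(ray(w4,[(451.5,193),(470,193),(451.5,181)],.090)*1000,ray(w4,[(451.5,187)],.086)*1000,ray(w4,[(507,191.5)],.102)*1000)
print('foot',ray(w4,[(436.5,145.5),(483,145.5)],.008)*1000)
w5=at([.5035,.0763,.2202],[-1.2876,1.0784,-1.0775])
print('front w5',ray(w5,[(249.5,125),(387,125)],.092)*1000)
w9=at([.5212,-.0243,.2837],[-1.2871,1.0790,-1.0779])
f=lambda a:np.array(a)/4.2+np.array([240,230])-.4
P=ray(w9,f([(78,0),(110,470),(533,472)]),.08)*1000;print('riser',P,np.degrees(np.arctan2(*(P[0]-P[1])[[1,0]])),np.degrees(np.arctan2(*(P[2]-P[1])[[1,0]])))
P=ray(w9,f([(118,0),(133,458),(515,458),(537,0)]),.092)*1000;print('board',P,np.degrees(np.arctan2(*(P[0]-P[1])[[1,0]])),np.degrees(np.arctan2(*(P[2]-P[1])[[1,0]])),np.degrees(np.arctan2(*(P[3]-P[2])[[1,0]])))
```

```text
[[545.4 277.3  90. ]
 [561.  280.1  90. ]
 [542.4 287.4  90. ]] [[545.8 281.6  86. ]] [[584. 289. 102.]]
foot [[553.5 308.5   8. ]
 [602.9 317.5   8. ]]
front w5 [[439.1 123.7  92. ]
 [545.5 142.8  92. ]]
riser [[ 464.4  -97.1   80. ]
 [ 492.1 -248.6   80. ]
 [ 618.6 -226.6   80. ]] 100.35074717361762 9.881233333872025
board [[ 476.2  -90.    92. ]
 [ 498.7 -232.2   92. ]
 [ 608.3 -212.5   92. ]
 [ 582.5  -70.9   92. ]] 99.00765482772661 10.208815115398556 100.30708546855581
```

View pics/tz4.png

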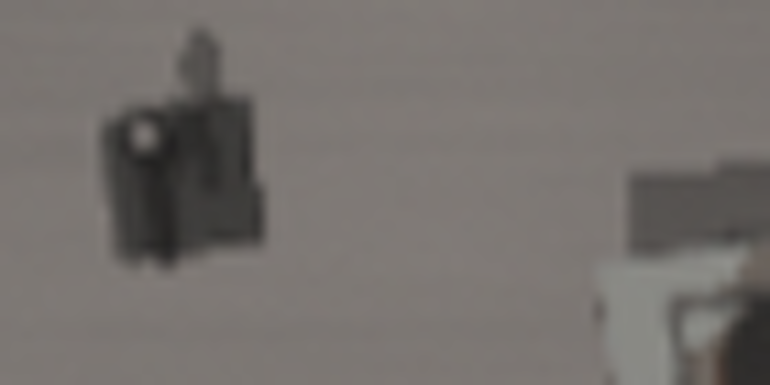

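View pics/sz4.png

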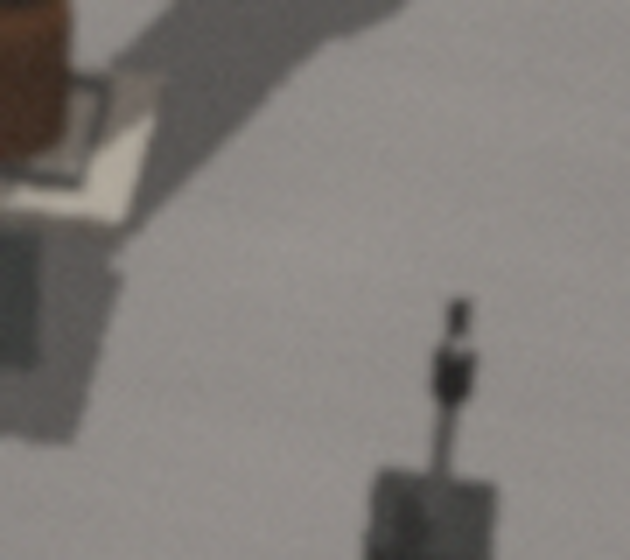

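Request:
{"method": "jog_arm", "body": {"turn": [[0,0,0],[0,0,0],[0,0,0],[0,0,0],[0,0,0]], "slide": [[-2,0,0],[-5,0,0],[-8,0,0],[-10,0,0],[-10,0,0]], "grip": [10,10,10,10,10], "newtons": 60}}

```text
time: 14.25
tool_pos: [0.541, -0.1528, 0.117]
tcp_rot: [-1.29, 1.074, -1.075]
wrist_force: [1.1, -4.7, 0.6]
width: 0.287
```

```bash
python3 look.py w14.png
```

```text
14.3 [ 0.5407 -0.1513  0.117 ] [-1.2895  1.075  -1.0734] [-1.4487 -1.0018  1.511 ] 0.2873624942513583
```

View pics/w14.png

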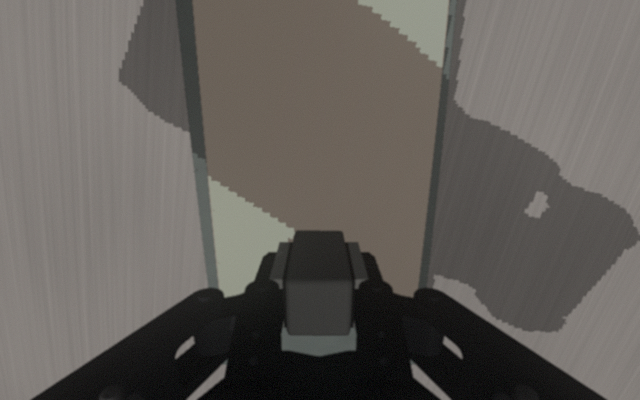

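Request:
{"method": "jog_arm", "body": {"turn": [[0,0,0],[0,0,0],[0,0,0],[0,0,0],[0,0,0]], "slide": [[-8,0,0],[-12,0,0],[-12,0,0],[-12,0,0],[-10,0,0]], "grip": [10,10,10,10,10]}}

```text
time: 14.8
tool_pos: [0.5314, -0.0992, 0.117]
tcp_rot: [-1.29, 1.074, -1.075]
wrist_force: [1.7, -5.3, 1.6]
width: 0.289
```

Request:
{"method": "jog_arm", "body": {"turn": [[0,0,0],[0,0,0],[0,0,0],[0,0,0],[0,0,0]], "slide": [[-10,0,0],[-8,0,0],[-5,0,0],[0,0,0],[0,0,0]], "grip": [10,10,10,10,10]}}

```text
time: 15.3
tool_pos: [0.5273, -0.0763, 0.117]
tcp_rot: [-1.288, 1.076, -1.073]
wrist_force: [-0.1, 2.4, 3.3]
width: 0.288
```

```bash
python3 look.py w15.png
python3 - <<'E'
from h import *
p=bot.read_state()['tool_pos']*1000;print((p-np.array([547.9,-187.7,117]))@np.array([-.1778,.984,0]))
d=cam('top','top5.png')
cv2.imwrite('pics/tz5.png',cv2.resize(d['img'][170:240,240:320],None,fx=8,fy=8,interpolation=cv2.INTER_CUBIC)[:,:,::-1])
s=cam('scene','sc5.png')
cv2.imwrite('pics/sz5.png',cv2.resize(s['img'][150:260,320:440],None,fx=5,fy=5,interpolation=cv2.INTER_CUBIC)[:,:,::-1])
E
```

```text
15.35 [ 0.5273 -0.0763  0.1169] [-1.288   1.0762 -1.0732] [-1.0416  3.8439  4.1039] 0.28350140090433834
113.30628878439268
```

View pics/tz5.png

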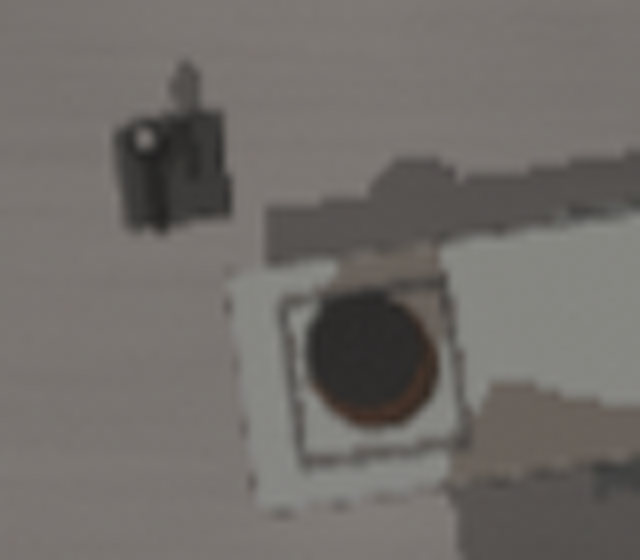

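View pics/sz5.png

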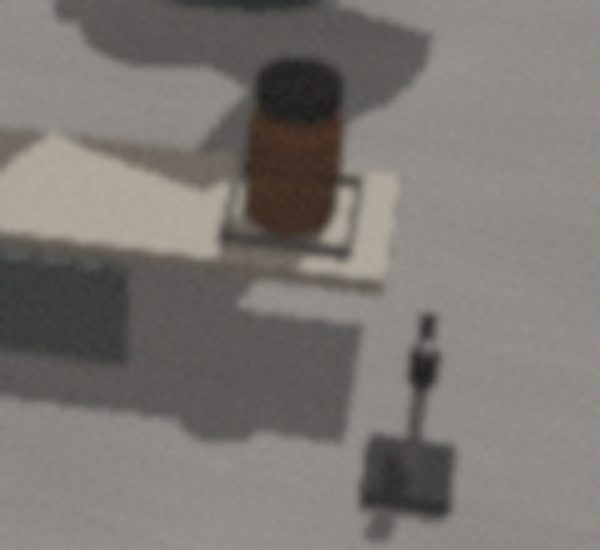

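View pics/sc5.png

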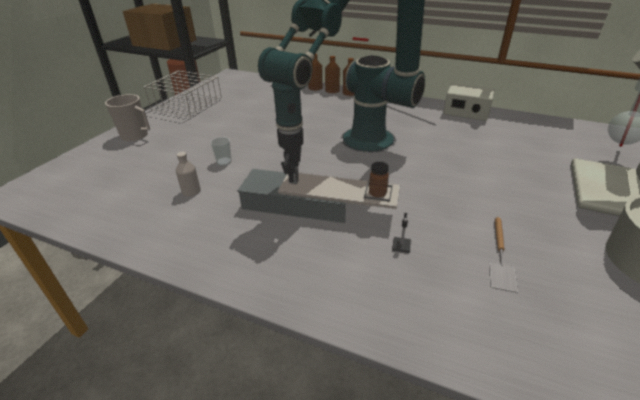

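Run:
```python
from h import *
np.set_printoptions(precision=1,suppress=True)
e=np.array([-.1778,.984,0])
d=cam('top');s=cam('scene')
f=lambda a,k,o:(np.array(a)+.5)/k+np.array(o)-.5
F=ray(d,f([(230,271),(262,515)],8,(240,170)),.092)*1000
T=ray(d,f([(157,228),(147,137)],8,(240,170)),[.088,.102])*1000
print('top',F,T,(T-F.mean(0))@e)
F=ray(s,f([(398,178),(385,277)],5,(320,150)),.092)*1000
T=ray(s,f([(428,318),(425,343)],5,(320,150)),[.088,.102])*1000
print('scene',F,T,(T-F.mean(0))@e)
```

```text
top [[525.5 253.4  92. ]
 [415.4 234.6  92. ]] [[544.9 287.8  88. ]
 [584.4 292.2 102. ]] [29.9 27.2]
scene [[427.4 237.7  92. ]
 [527.  255.9  92. ]] [[549.2 286.8  88. ]
 [588.5 293.2 102. ]] [26.6 25.9]
```

Request:
{"method": "jog_arm", "body": {"turn": [[0,0,0],[0,0,0],[0,0,0],[0,0,0],[0,0,0]], "slide": [[-5,0,0],[-8,0,0],[-7,0,0],[-4,0,0],[0,0,0]], "grip": [10,10,10,10,10]}}

```text
time: 16.05
tool_pos: [0.5237, -0.0549, 0.1173]
tcp_rot: [-1.29, 1.073, -1.077]
wrist_force: [1.2, -4.9, 3.6]
width: 0.286
```

Request:
{"method": "jog_arm", "body": {"turn": [[0,0,0],[0,0,0]], "slide": [[0,0,0],[0,0,0]], "grip": [10,10]}}

```text
time: 16.25
tool_pos: [0.5237, -0.0549, 0.1172]
tcp_rot: [-1.29, 1.073, -1.076]
wrist_force: [2.5, -5.0, 3.5]
width: 0.284
```

```bash
python3 look.py w16.png
python3 - <<'E'
from h import *
p=bot.read_state()['tool_pos']*1000;print((p-np.array([547.9,-187.7,117]))@np.array([-.1778,.984,0]))
d=cam('top','top6.png')
im=np.mean([cam('top')['img'].astype(float) for _ in range(4)],0).astype(np.uint8)
cv2.imwrite('pics/tz6.png',cv2.resize(im[180:240,250:300],None,fx=10,fy=10,interpolation=cv2.INTER_CUBIC)[:,:,::-1])
im=np.mean([cam('scene')['img'].astype(float) for _ in range(4)],0).astype(np.uint8)
cv2.imwrite('pics/sz6.png',cv2.resize(im[170:240,370:430],None,fx=8,fy=8,interpolation=cv2.INTER_CUBIC)[:,:,::-1])
E
```

```text
16.3 [ 0.5237 -0.0549  0.1172] [-1.2898  1.0734 -1.0765] [ 1.2495 -5.2262  3.5697] 0.28620683751542275
134.9562569383995
```

View pics/tz6.png

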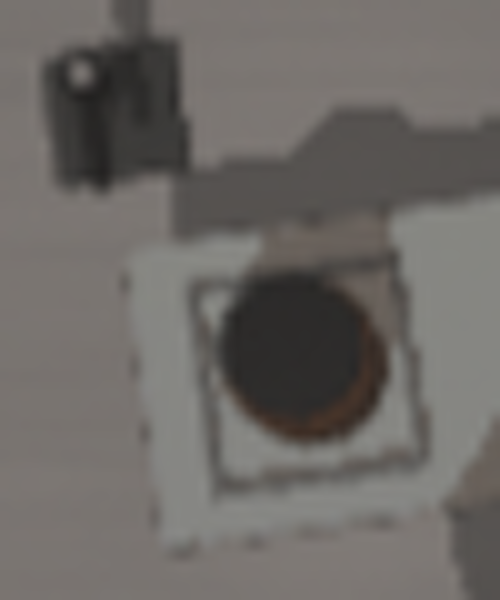

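View pics/sz6.png

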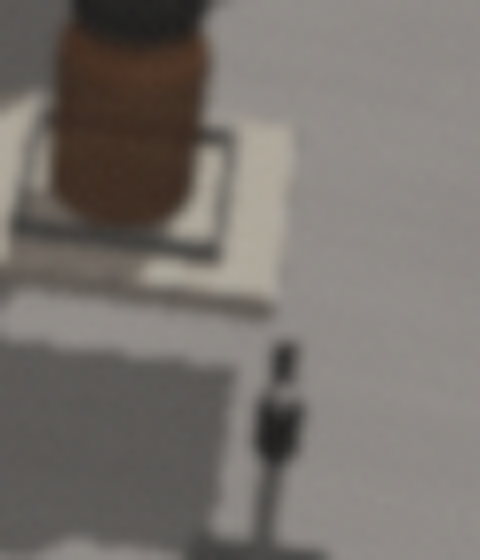

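Request:
{"method": "jog_arm", "body": {"turn": [[0,0,0],[0,0,0],[0,0,0],[0,0,0]], "slide": [[-2,0,0],[-2,0,0],[0,0,0],[0,0,0]], "grip": [10,10,10,10]}}

```text
time: 17.15
tool_pos: [0.523, -0.0512, 0.1173]
tcp_rot: [-1.29, 1.073, -1.077]
wrist_force: [1.4, -6.1, 3.6]
width: 0.286
```

```bash
python3 look.py w17.png
python3 - <<'E'
from h import *
p=bot.read_state()['tool_pos']*1000;print((p-np.array([547.9,-187.7,117]))@np.array([-.1778,.984,0]))
im=np.mean([cam('top')['img'].astype(float) for _ in range(3)],0).astype(np.uint8)
cv2.imwrite('pics/tz7.png',cv2.resize(im[180:240,250:300],None,fx=10,fy=10,interpolation=cv2.INTER_CUBIC)[:,:,::-1])
im=np.mean([cam('scene')['img'].astype(float) for _ in range(3)],0).astype(np.uint8)
cv2.imwrite('pics/sz7.png',cv2.resize(im[170:240,370:430],None,fx=8,fy=8,interpolation=cv2.INTER_CUBIC)[:,:,::-1])
E
```

```text
17.2 [ 0.523  -0.0512  0.1173] [-1.29    1.0733 -1.0768] [ 1.3017 -4.4921  3.4558] 0.28498421144089026
138.7400611738812
```

View pics/tz7.png

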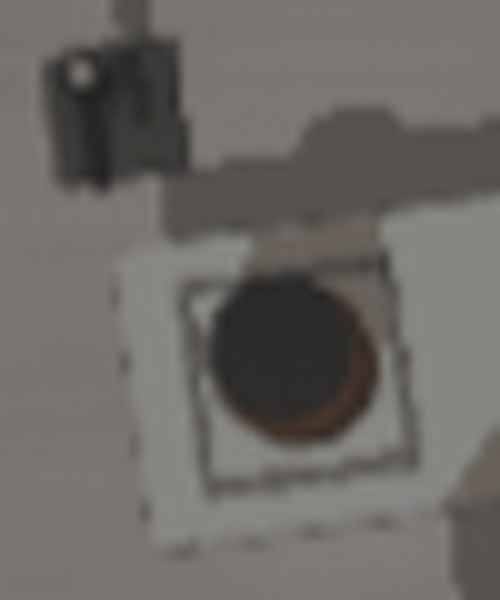

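View pics/sz7.png

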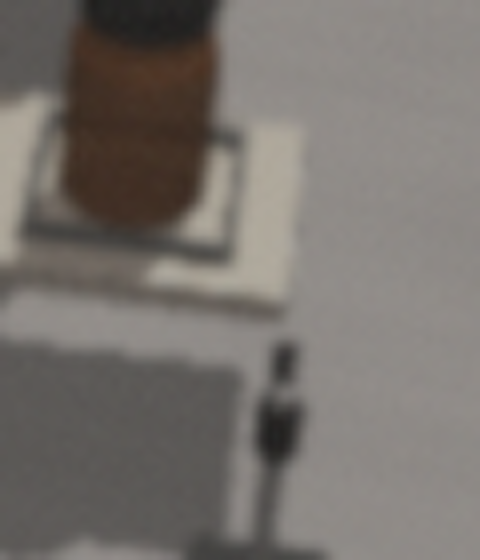

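View pics/w17.png

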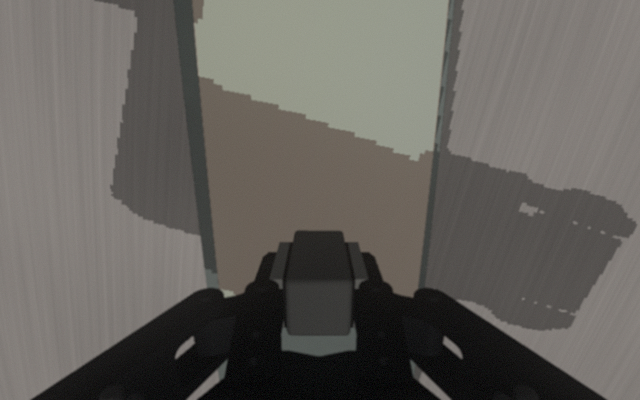

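Request:
{"method": "jog_arm", "body": {"turn": [[0,0,0],[0,0,0],[0,0,0],[0,0,0],[0,0,0]], "slide": [[-1,0,0],[0,0,0],[0,0,0],[0,0,0],[0,0,0]], "grip": [10,10,10,10,10]}}

```text
time: 18.0
tool_pos: [0.5229, -0.0504, 0.1173]
tcp_rot: [-1.29, 1.073, -1.077]
wrist_force: [1.2, -5.7, 4.7]
width: 0.284
```

Run:
```python
from h import *
np.set_printoptions(precision=1,suppress=True)
s=bot.read_state();p=s['tool_pos']*1000;print(s['time'],p,s['wrist_force'],(p-np.array([547.9,-187.7,117]))@np.array([-.1778,.984,0]))
e=np.array([-.1778,.984,0]);c=np.array([523,-51,92])
for n in ['top','scene']:
    W=cloud(cam(n))*1000
    l=(W-c)@e; q=(W-c)@np.array([.984,.1778,0])
    m=(abs(q)<45)&(l>30)&(l<310)&(W[...,2]>75)&(W[...,2]<110)&~((l>215)&(l<300)&(abs(q)<42))
    a=np.polyfit(l[m],W[...,2][m],1);print(n,m.sum(),'pitch rad',a[0].round(4),np.polyval(a,[0,320]))
    m=(abs(l-265)<60)&(abs(q)<50)&(W[...,2]>180);P=W[m];C=cv2.minEnclosingCircle(P[:,:2].astype(np.float32));print('cap',C,np.median(P[:,2]))
f=np.array([492.2,133.4])+e[:2]*139.5;print('seat exp',f-60*e[:2])
```

```text
18.0 [522.9 -50.4 117.3] [ 1.2 -5.7  4.7] 139.56397249543826
top 1199 pitch rad 0.0061 [91.3 93.2]
cap ((476.3676452636719, 210.80421447753906), 24.45009994506836) 186.43607531453776
scene 1114 pitch rad 0.0063 [86.9 88.9]
cap ((481.79241943359375, 213.7816162109375), 26.295129776000977) 182.5080089023595
seat exp [478.1 211.6]
```

```bash
python3 -c "
from h import *
print(bot.finish_job())"
```

```text
the job is handed in; nothing more can be done
None
```

The amber jar is standing in the board's seat, let go. I slid the board about 140 mm along the riser and handed the job in at about 18 s, with the gripper still holding the board's block. No verdict is reported.

- **Jar:** the cap was within about 2 mm (top camera) to 4 mm (scene camera) of the expected seat centre. It was standing upright when I released it, and nothing had shifted in the later pictures.
- **Board level and straight:** tilt was about 0.006 rad. It ran within about 1° of the riser's direction, on the riser the whole way. It stayed near the riser's middle by eye; I did not measure the side offset in numbers.
- **Grip:** I asked for 60 N on the block; I have no direct reading of the finger force.
- **Bystanders:** I kept clear of them, but I did not re-measure where they stood at the end.

**Front end against the pointer:** the cameras disagreed by a few millimetres. The top and scene images put the front end about 1.5 mm short of the pointer, and the wrist-camera measurement puts it about 3 mm past. I stopped between the two, and both are inside the 8 mm limit.

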